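Find the hidden lock notch by feel and open the engine case

TASK

Open the wooden engine case. Its lid is locked: turn the red knob clockwise, feeling for the hidden notch that it drops into, and with the knob resting there draw the clear lid fully open, away from the knob. Never force the lid against the lock, and leave the van, the wagon and the buffer stop beside the case where they are.

Things in the scene. Friction and masses are not known exactly. Their poses are not given: they have to be found in the camera images.
- case: Wooden case for one model engine, 90 (x) by 206 (y) by 66 mm high, fixed to the board. Origin on the board under its middle, z up, y along its length. Its -y end (y -101 to -37 mm) is the lock head with a flat aluminium top at 66 mm; the rest, to y = +106 mm, is the tray with the engine under the lid. Only the knob and the lid's rib stand higher than 66 mm.
- lock_knob: Knob: black disc of 44 mm diameter with a red bar grip, 44 long, 12 wide, from 72 to 102 mm above the board. Origin on its upright axis, at (0, -69, 68) mm in the case's frame; the bar runs along this body's x. It turns clockwise seen from above from 0 (bar along the case's x) to a stop at 1.55 rad, starts at 0 to 0.2 rad, may be turned back, and takes 0.05 to 0.1 N m in plain turning.
- knob_grip (a point): Point on the knob's axis in the bar grip, 90 mm above the board. Behaviour: a spring follower inside finds one hidden notch, at an unknown 0.45 to 1.4 rad. As it falls in, over about 0.1 rad, the resisting torque drops and even turns to pull the knob on by 0.2 to 0.3 N m.
- lid: Clear sliding lid, 78 by 140 by 4 mm, its top 62 mm above the board, with the black rib. Its origin coincides with the case's origin while it is shut; it slides only along the case's +y axis, by 85 mm to a stop. Sliding takes about 2 N. While locked it has about 3 mm of play, then a pin in the lid meets the lock ring that belongs to the knob.
- lid_pull (a point): Grip point of the black rib on the lid: the rib is 44 long (case's x), 10 thick (case's y) and stands from 62 to 90 mm above the board; the point is on its middle, 82 mm above the board; at y = 88 mm in the case's frame while shut and 173 mm fully open.
- van_green: Loose green box van, 30 by 116 by 44 mm, standing on the board at the far side of the case; origin under its middle.
- coal_wagon: Loose dark open wagon with coal, 29 by 108 by 27 mm, standing on the board at the robot's side of the case; origin under its middle.
- buffer_stop: Loose red buffer stop on a piece of track, 40 by 82 by 28 mm, on the board at the robot's side of the case; origin under its middle.
- lock_head_top (a point): Fixed point on the knob's axis, on the lock head's top, 66 mm above the board. Past the notch's middle the knob's resistance rises steeply to 0.4 to 0.7 N m, then the follower rides out, about 0.1 rad past it. Let go within 0.08 rad of the middle, the knob centres itself there and stays. Only within about 0.05 rad of the middle can the lid leave the lock.

How it is judged:
By the outcome, as a careful person would: the job done as asked, in the order asked, and still so for the second after the job is handed in, with the robot touching nothing.
It also fails if it takes over 72 s, if anything falls off the work surface, if the arm or the gripper's body presses on something with over 40 N, if the wrist force passes 120 N, or if a joint passes its speed limit or range.

ROBOT

A 7-joint arm with a two-finger parallel gripper is mounted at the origin on the work surface; the furniture and walls round the work are solid. World frame = base frame: x ahead of the robot, y to its left, z up, the work surface at z = 0. Lengths are in mm, angles in rad, forces in N, time in s.
With the tool pointing down it reaches from about 425 to 975 mm from the base axis. Payload 16.7 kg.
Tool frame: the origin (TCP) lies at the very end of the fingers, on their centre line; the grasp point (between the pads) lies manip.grasp_offset behind it (manip.grasp_offset is the distance from the TCP to the grasp point, in mm); z points along the fingers, y is the line along which they close (so a half turn about z gives the same grasp; the last joint's range is limited). The gripper opens to 85 mm and grips with 20 to 120 N. Pads are 22 mm wide; open, the fingers measure 114 mm over their backs; the gripper's body (76 mm by 85 mm) begins 54 mm behind the grasp point. The pads swing forward as they close: fully open they stand 13 mm farther back than shut.
Start: joints at [1.19, 0.426, 0.074, 1.606, -0.034, 1.111, -0.067], TCP at [155.038, -656.916, 231.302] pointing down, gripper open.
Joint ranges: [-2.85, 2.85], [-0.5, 2.14], [-1.23, 1.37], [0.21, 2.46], [-1.02, 4.16], [0.16, 2.05], [-2.73, 2.73]. Speed limits (rad/s): [1.89, 1.89, 2.39, 2.39, 3.01, 3.01, 3.01].

INTERFACE

Orientations are given as a rotation vector (axis times angle).
In Python, from workcell import manip gives the robot as it stands. The module is installed in compiled form; this text tells all that it offers.
- The arm moves only by the tool drive_tool, never from a script. Its argument "moves" is text: rows parted by semicolons, each of 7 numbers parted by spaces: the turn, a rotation vector about the tool's x, y, z in units of 5 degrees (1.0 is 5 degrees), then the shift along the tool's x, y, z in units of 30 mm (1.0 is 30 mm), then the opening, from 0 (shut) to 1 (fully open). In form: rx ry rz x y z fingers; .... A call has 1 to 12 rows; each row is the pose to reach, as a shift and turn from the pose commanded when the call began, along the tool's axes at that moment; what a row does not reach only later rows make up. A row lasts 1/10 s, in which the tool goes at most 50 mm and 8.59 degrees, less where a joint would pass 70% of its speed; a pose out of reach is approached as far as the arm can. A call with a gripper value outside its range is refused whole. The fingers move at their own pace and stop on an object; "force" is the grip in N (left out, the last holds). Time passes only in rows, so rows that repeat a pose let the fingers close. It gives the time, the measured TCP pose, the force, the opening and the grip force at its end, in the units of the state.
- manip.observe(): the state, without advancing time (a new reading comes with each control period).
- manip.grab_frame(name): name is "scene" or "top" or "wrist"; returns the picture (400x640x3 uint8, blue, green, red); there is no depth.
- manip.get_calibration(name): a dict with "K" (3x3 intrinsics, pixels), "eye" and "attitude" of the camera in the world. Camera axes: x right, y down, z forward; pixel columns grow to the right and rows downward; lengths in mm; the calibration is good to about 2 mm. A picture is of the moment at which its call begins: read the wrist's pose just before it. get_calibration takes no time and is no camera call; for the wrist camera it gives the pose at the moment of the call.
- manip.hand_in(): hands the job in; it is judged then, once.
Trained networks look in the newest picture that a camera, given by its name, has taken for a name from the list of things; names that differ only in an ending like _2 or _b are one class to them, and where a whole thing is asked for, a point or a joint stands for the part that bears it (a point fixed in the world has none). Each returns a list of dicts, best first, with "p" (0 to 1); they miss things now and then, are a little off and sometimes report something else, mostly with a low value. They report only what shows in the picture. A call takes as long as a camera call.
- manip.search_frame(camera, query): "point" ([column, row] in pixels, amid what is visible of it).
- manip.mark_of(camera, query): "point" ([column, row] in pixels: a listed point, or the origin of a listed thing).
The state is a dict: "time": time; "joint_pos": joint angles; "joint_vel": joint speeds; "effort": joint torques, N m; "eef_pos": TCP position; "eef_rot": TCP orientation; "wrist_force": force on the tool from outside, world axes, zero at the start; "ft_torque": the same for the moment, N m; "finger_gap": finger opening in mm; "grasp_force": force on a finger pad.
Only numpy, scipy, OpenCV 4.12 (cv2) and the standard library are available. Lean on these libraries where they do the work, as an engineer would, in place of code of your own. Each camera call takes 0.05 s, during which the arm holds its last target. There are 200 camera calls.

## Working session

There is one attempt and no reset: what is moved stays moved. The work goes in short steps, Python scripts to look and compute and a tool call to move; the robot and the scene stay as the last step left them, time stands still between calls to the robot, and variables do not carry over. Pictures are saved under pics/ and viewed, at most 10 in all, crops included, and the job is handed in when it is done.

Besides the shell and the picture viewer there is one more tool, called after "Request:" as name(argument=value, ...), one argument or row to a line, values as JSON. drive_tool: Moves the arm, as the interface text tells. Its arguments: {"type":"object","properties":{"moves":{"type":"string"},"force":{"type":"number"}},"required":["moves"]}

```bash
mkdir -p pics; cat > h.py <<'E'
import numpy as np, cv2
from scipy.spatial.transform import Rotation as R
from workcell import manip
def cal(n):
    c=manip.get_calibration(n); A=np.array(c["attitude"],float)
    A=R.from_rotvec(A).as_matrix() if A.shape==(3,) else A
    return np.array(c["K"]),np.array(c["eye"],float),A
def ray(n,p,z,c=None):
    K,e,A=c or cal(n); d=A@np.linalg.inv(K)@np.array([p[0],p[1],1.]); return e+d*(z-e[2])/d[2]
E
python3 - <<'E'
from h import *
print(manip.grasp_offset, manip.observe())
ims=[]
for n in("scene","top"):
    print(n,manip.get_calibration(n))
    im=manip.grab_frame(n); cv2.imwrite(f"pics/{n}0.png",im)
    for q,z in(("knob_grip",90),("lid_pull",82),("case",0),("lock_knob",68),("lock_head_top",66),("van_green",0),("coal_wagon",0),("buffer_stop",0)):
        r=manip.mark_of(n,q)
        for a in r[:2]: print(n,q,a,ray(n,a["point"],z).round(1))
E
```

```text
18.700000000000003 {'time': 0.0, 'joint_pos': array([ 1.18948579,  0.42676375,  0.07392354,  1.6065948 , -0.03410763,
        1.11080065, -0.06711798]), 'joint_vel': array([-0.00039511, -0.0013812 , -0.00173132,  0.00045295,  0.00115911,
       -0.00121956,  0.00067223]), 'effort': array([ 1.60510881e-03, -9.49827361e+01,  3.76171544e+00, -4.63518977e+01,
        1.92270416e-02,  1.00838408e-02, -5.47366824e-05]), 'eef_pos': array([ 154.91206747, -656.57136696,  230.59698362]), 'eef_rot': array([-3.11926778e+00, -3.62979475e-01,  4.25961491e-04]), 'wrist_force': array([ 0.10914865, -0.00402002,  0.05467004]), 'ft_torque': array([0.04006306, 0.03570928, 0.02530688]), 'grasp_force': 0.0, 'finger_gap': 85.49906784811641}
scene {'K': array([[446.82614334,   0.        , 320.7478681 ],
       [  0.        , 446.82614334, 194.21232208],
       [  0.        ,   0.        ,   1.        ]]), 'eye': array([ 139.32634741, -263.83141615,  722.30761482]), 'attitude': array([-2.28926755,  0.95319241, -0.35409258])}
scene knob_grip {'point': [325.4, 184.4], 'p': 0.74} [540.7 114.3  90. ]
scene knob_
[... 720 characters left out ...]
grip {'point': [332.2, 222.1], 'p': 0.58} [473.2  99.   90. ]
top knob_grip {'point': [314.1, 282.4], 'p': 0.35} [357.2 113.7  90. ]
top lid_pull {'point': [259.7, 188.9], 'p': 0.76} [514.8 248.5  82. ]
top case {'point': [301.2, 214.9], 'p': 0.88} [490.3 165.3   0. ]
top lock_knob {'point': [329.0, 223.8], 'p': 0.7} [472.  104.4  68. ]
top lock_head_top {'point': [329.7, 226.3], 'p': 0.85} [467.7 102.2  66. ]
top van_green {'point': [312.7, 167.0], 'p': 0.92} [597.7 159.2   0. ]
top van_green {'point': [332.7, 225.3], 'p': 0.21} [479.7  96.1   0. ]
top coal_wagon {'point': [256.4, 244.1], 'p': 0.56} [414.  246.5   0. ]
top buffer_stop {'point': [309.9, 282.6], 'p': 0.82} [355.5 123.    0. ]
```

```bash
python3 - <<'E'
import cv2
a=cv2.imread("pics/top0.png")[120:320,200:400]; b=cv2.imread("pics/scene0.png")[110:310,190:390]
cv2.imwrite("pics/v1.png",cv2.hconcat([cv2.resize(a,(400,400)),cv2.resize(b,(400,400))]))
E
```

```text
(no output)
```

View pics/v1.png

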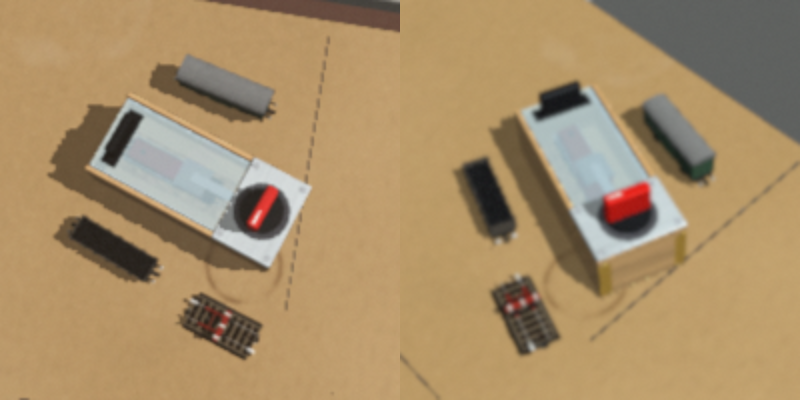

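View pics/scene0.png

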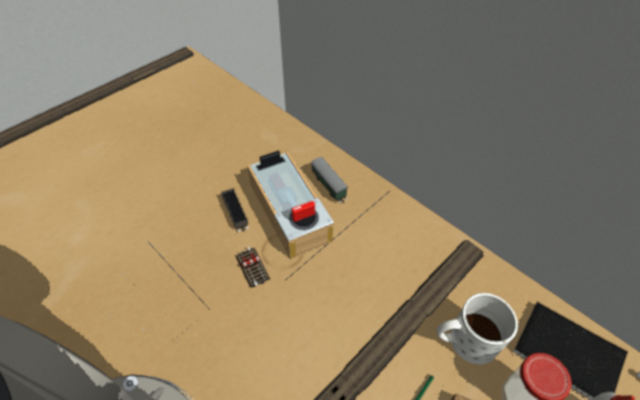

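The left half (top camera) shows the case with the knob at the lower right and the rib at the upper left; the scene view agrees. The van is beyond the case, and the wagon and buffer stop are on the robot's side. The knob is at about (474,104) and the rib at about (516,248), which is consistent with the 157 mm spacing. I'll move in on an arc.

Request:
drive_tool(
  moves="0 0 -15 16 -10 -1 1;0 0 -15 16 -10 -1 1;0 0 -15 16 -10 -1 1;0 0 -15 16 -10 -1 1;0 0 -15 16 -10 -1 1;0 0 -15 16 -10 -1 1;0 0 -15 16 -10 -1 1;0 0 -15 16 -10 -1 1;0 0 -15 16 -10 -1 1;0 0 -15 16 -10 -1 1;0 0 -15 16 -10 -1 1;0 0 -15 16 -10 -1 1",
)

```text
time: 2.1
eef_pos: [556.6, -249.8, 261.8]
eef_rot: [2.248, 2.194, 0.004]
wrist_force: [0.0, 1.0, 0.2]
finger_gap: 85.5
grasp_force: 0.0
```

```bash
cat >> h.py <<'E'
def units(x,y,z,ydeg):
    """units to reach TCP x,y,z pointing down, tool y axis at world angle ydeg"""
    s=manip.observe(); R0=R.from_rotvec(s["eef_rot"])
    a=np.radians(ydeg); Y=np.array([np.cos(a),np.sin(a),0]); Z=np.array([0,0,-1.]); X=np.cross(Y,Z)
    T=R.from_matrix(np.c_[X,Y,Z])
    print("units",np.degrees((R0.inv()*T).as_rotvec()).round(2)/5,(R0.inv().apply(np.array([x,y,z])-s["eef_pos"])/30).round(3))
def st():
    s=manip.observe(); m=R.from_rotvec(s["eef_rot"]).as_matrix()
    print("t",round(s["time"],2),"tcp",s["eef_pos"].round(1),"ydeg",round(np.degrees(np.arctan2(m[1,1],m[0,1])),2),"tilt",np.degrees(np.arccos(-m[2,2])).round(2),"F",s["wrist_force"].round(2),"M",s["ft_torque"].round(3),"gap",round(s["finger_gap"],1),"grip",round(s["grasp_force"],1),"q",s["joint_pos"].round(2))
E
python3 - <<'E'
from h import *
st(); units(470,110,300,73)
E
```

```text
t 2.1 tcp [ 556.6 -249.8  261.8] ydeg -1.4 tilt 0.14 F [0.02 1.05 0.23] M [0.036 0.009 0.112] gap 85.5 grip 0.0 q [ 0.63  0.32 -0.4   1.7   0.13  1.14  0.18]
units [ 3.000e-02 -2.000e-03 -1.488e+01] [11.92  -3.179 -1.26 ]
```

Request:
drive_tool(
  moves="0 0 -14.9 11.9 -3.2 -1.3 1;0 0 -14.9 11.9 -3.2 -1.3 1;0 0 -14.9 11.9 -3.2 -1.3 1;0 0 -14.9 11.9 -3.2 -1.3 1;0 0 -14.9 11.9 -3.2 -1.3 1;0 0 -14.9 11.9 -3.2 -1.3 1;0 0 -14.9 11.9 -3.2 -1.3 1;0 0 -14.9 11.9 -3.2 -1.3 1;0 0 -14.9 11.9 -3.2 -1.3 1;0 0 -14.9 11.9 -3.2 -1.3 1;0 0 -14.9 11.9 -3.2 -1.3 1;0 0 -14.9 11.9 -3.2 -1.3 1",
)

```text
time: 3.3
eef_pos: [468.2, 104.2, 300.2]
eef_rot: [-0.477, -3.105, 0.0]
wrist_force: [0.5, -0.2, 0.9]
finger_gap: 85.3
grasp_force: 0.0
```

```bash
python3 - <<'E'
from h import *
st(); n="wrist"; c=cal(n); print(c[1],c[2][:,2])
im=manip.grab_frame(n); cv2.imwrite("pics/w1.png",im)
for q,z in(("knob_grip",90),("lid_pull",82),("case",0),("lock_knob",68),("lock_head_top",66)):
    for a in manip.mark_of(n,q)[:2]: print(q,a,ray(n,a["point"],z,c).round(1))
E
```

```text
t 3.3 tcp [468.2 104.2 300.2] ydeg 72.55 tilt 0.01 F [ 0.46 -0.2   0.89] M [ 0.049 -0.051 -0.009] gap 85.3 grip 0.0 q [ 0.4   0.1  -0.79  1.9   0.08  1.17  0.85]
[399.70951939 125.25434348 443.22162961] [ 0.26401771 -0.08349617 -0.960897  ]
knob_grip {'point': [315.3, 181.7], 'p': 0.82} [469.2 101.2  90. ]
lid_pull {'point': [435.7, 184.5], 'p': 0.55} [522.  251.3  82. ]
case {'point': [356.9, 168.7], 'p': 0.82} [486.7 164.8   0. ]
lock_knob {'point': [313.1, 178.3], 'p': 0.63} [468.1  98.3  68. ]
lock_head_top {'point': [313.9, 179.3], 'p': 0.77} [470.2  98.7  66. ]
```

View pics/w1.png

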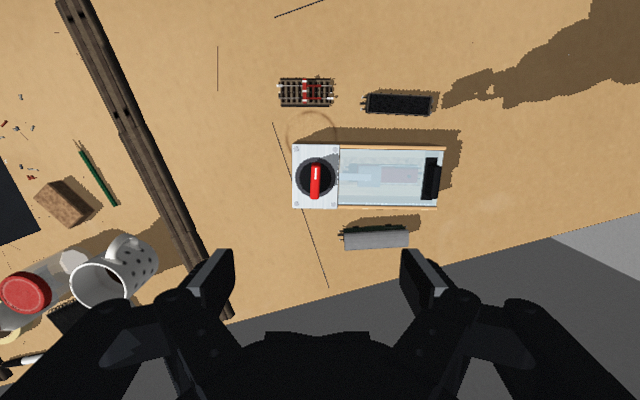

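The wrist view shows the red bar upright at (315,181), the rib at (432,178), and the van and wagon to either side of the case. I'll descend and measure from nearer.

Request:
drive_tool(
  moves="0 0 0 0 0 1 1;0 0 0 0 0 2 1;0 0 0 0 0 3.5 1;0 0 0 0 0 3.5 1;0 0 0 0 0 3.5 1",
)

```text
time: 4.1
eef_pos: [468.0, 105.3, 196.0]
eef_rot: [-0.47, -3.105, -0.001]
wrist_force: [0.1, -0.4, 0.9]
finger_gap: 85.8
grasp_force: 0.0
```

```bash
python3 - <<'E'
from h import *
st(); n="wrist"; c=cal(n)
im=manip.grab_frame(n); cv2.imwrite("pics/w2.png",im)
for q,z in(("knob_grip",90),("lid_pull",82),("lock_knob",68),("lock_head_top",66)):
    for a in manip.mark_of(n,q)[:2]: print(q,a,ray(n,a["point"],z,c).round(1))
h=cv2.cvtColor(im,cv2.COLOR_BGR2HSV); m=(((h[...,0]<8)|(h[...,0]>172))&(h[...,1]>150)&(h[...,2]>60)).astype(np.uint8)
N,L,S,C=cv2.connectedComponentsWithStats(m)
for i in range(1,N):
    if S[i,4]>100:
        pts=np.argwhere(L==i)[:,::-1].astype(np.float32)
        w=np.array([ray(n,p,102,c)[:2] for p in cv2.boxPoints(cv2.minAreaRect(pts))]); print(S[i],C[i],"box@102",w.round(1).tolist())
cv2.imwrite("pics/w2c.png",cv2.resize(im[60:320,120:600],(800,433)))
E
```

```text
t 4.1 tcp [468.  105.3 196. ] ydeg 72.8 tilt 0.08 F [ 0.09 -0.37  0.86] M [ 0.001 -0.086 -0.01 ] gap 85.8 grip 0.0 q [ 0.35  0.22 -0.78  2.03  0.19  0.96  0.74]
knob_grip {'point': [311.3, 205.2], 'p': 0.85} [468.5  99.2  90. ]
lid_pull {'point': [475.8, 204.1], 'p': 0.75} [516.3 249.4  82. ]
lock_knob {'point': [312.6, 196.1], 'p': 0.58} [465.9 100.9  68. ]
lock_head_top {'point': [313.7, 205.0], 'p': 0.73} [475.7  99.   66. ]
lock_head_top {'point': [312.8, 196.6], 'p': 0.66} [467.  100.8  66. ]
[297  70  25  23 245] [306.7755102  81.6122449] box@102 [[357.4, 122.8], [362.9, 140.6], [378.2, 136.0], [372.5, 117.8]]
[306 178  15  52 628] [312.76910828 204.10031847] box@102 [[484.6, 87.8], [440.5, 104.8], [444.6, 115.9], [489.1, 99.5]]
```

View pics/w2c.png

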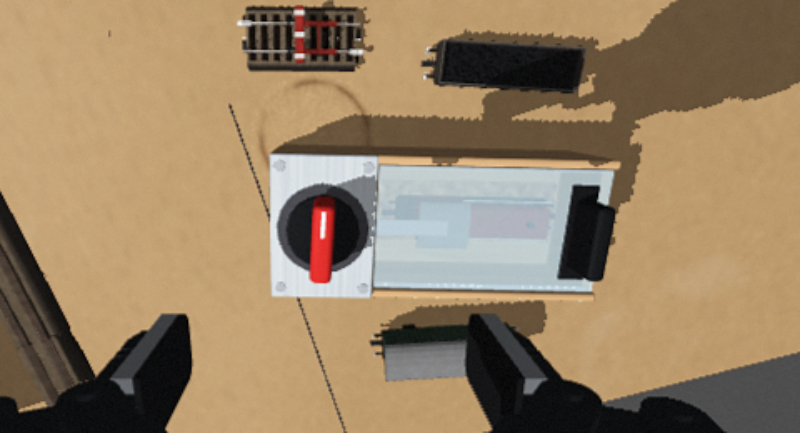

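```bash
python3 - <<'E'
from h import *
units(467,101,76,69); units(467,101,130,69)
E
```

```text
units [0.01  0.028 0.752] [ 0.029 -0.154  4.03 ]
units [0.01  0.028 0.752] [ 0.025 -0.153  2.23 ]
```

Request:
drive_tool(
  moves="0 0 0.75 0.03 -0.15 1 1;0 0 0.75 0.03 -0.15 2 1;0 0 0.75 0.03 -0.15 2.7 1;0 0 0.75 0.03 -0.15 3.3 0.6;0 0 0.75 0.03 -0.15 3.7 0.6;0 0 0.75 0.03 -0.15 4 0.6;0 0 0.75 0.03 -0.15 4 0.6;0 0 0.75 0.03 -0.15 4 0.5",
)

```text
time: 5.15
eef_pos: [466.3, 101.2, 75.9]
eef_rot: [0.572, 3.088, 0.0]
wrist_force: [0.0, -0.0, -1.3]
finger_gap: 42.8
grasp_force: 0.0
```

```bash
python3 - <<'E'
from h import *
st(); cv2.imwrite("pics/w3.png",manip.grab_frame("wrist"))
E
```

```text
t 5.15 tcp [466.3 101.2  75.9] ydeg 69.03 tilt 0.04 F [ 0.01 -0.03 -1.25] M [ 0.082  0.002 -0.024] gap 42.8 grip 0.0 q [ 0.24  0.4  -0.69  2.14  0.38  0.72  0.5 ]
```

View pics/w3.png

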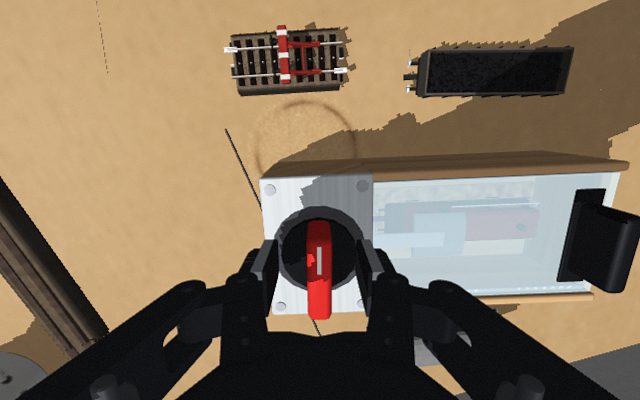

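The fingers straddle the red bar (columns 307-332) at about row 270, so I'll close.

Request:
drive_tool(
  moves="0 0 0 0 0 0 0;0 0 0 0 0 0 0;0 0 0 0 0 0 0;0 0 0 0 0 0 0;0 0 0 0 0 0 0;0 0 0 0 0 0 0",
  force=60,
)

```text
time: 5.8
eef_pos: [466.6, 102.0, 76.1]
eef_rot: [0.571, 3.088, 0.003]
wrist_force: [0.5, 6.0, 7.3]
finger_gap: 10.9
grasp_force: 61.4
```

```bash
python3 -c "
from h import *
st()"
```

```text
t 5.8 tcp [466.6 102.   76.1] ydeg 69.06 tilt 0.13 F [0.48 6.   7.27] M [ 1.31  -0.122  0.024] gap 10.9 grip 61.4 q [ 0.24  0.4  -0.69  2.14  0.38  0.72  0.5 ]
```

Request:
drive_tool(
  moves="0 0 0.6 0 0.03 0 0;0 0 1.2 0 0.03 0 0;0 0 1.8 0 0.03 0 0;0 0 2.4 0 0.03 0 0;0 0 2.8 0 0.03 0 0;0 0 2.8 0 0.03 0 0",
)

```text
time: 6.4
eef_pos: [467.0, 102.7, 76.1]
eef_rot: [0.945, 2.995, 0.002]
wrist_force: [0.3, 3.4, 6.6]
finger_gap: 11.1
grasp_force: 61.1
```

```bash
python3 -c "
from h import *
st()"
```

```text
t 6.4 tcp [467.  102.7  76.1] ydeg 54.98 tilt 0.12 F [0.29 3.38 6.63] M [ 0.836 -0.084 -0.014] gap 11.1 grip 61.1 q [ 0.19  0.39 -0.63  2.14  0.35  0.71  0.28]
```

Request:
drive_tool(
  moves="0 0 0.35 0 0.02 0 0;0 0 0.7 0 0.02 0 0",
)

```text
time: 6.6
eef_pos: [467.1, 102.8, 76.1]
eef_rot: [1.036, 2.965, 0.001]
wrist_force: [-0.5, 1.4, 8.7]
finger_gap: 10.8
grasp_force: 61.4
```

```bash
python3 -c "
from h import *
st()"
```

```text
t 6.6 tcp [467.1 102.8  76.1] ydeg 51.48 tilt 0.08 F [-0.52  1.37  8.68] M [0.452 0.164 0.22 ] gap 10.8 grip 61.4 q [ 0.18  0.39 -0.62  2.14  0.34  0.71  0.23]
```

Request:
drive_tool(
  moves="0 0 0.35 0 0.02 0 0;0 0 0.7 0 0.02 0 0",
)

```text
time: 6.8
eef_pos: [467.2, 103.0, 76.0]
eef_rot: [1.126, 2.932, 0.0]
wrist_force: [-2.8, 0.4, 11.7]
finger_gap: 11.5
grasp_force: 62.0
```

```bash
python3 -c "
from h import *
st()"
```

```text
t 6.8 tcp [467.2 103.   76. ] ydeg 47.97 tilt 0.04 F [-2.85  0.44 11.69] M [0.047 0.682 0.145] gap 11.5 grip 62.0 q [ 0.16  0.38 -0.6   2.14  0.33  0.71  0.18]
```

Request:
drive_tool(
  moves="0 0 0.35 0.01 0 -0.01 0;0 0 0.7 0.01 0 -0.01 0",
)

```text
time: 7.0
eef_pos: [467.2, 103.1, 76.1]
eef_rot: [1.216, 2.896, 0.001]
wrist_force: [0.5, 0.2, 5.4]
finger_gap: 10.7
grasp_force: 61.2
```

```bash
python3 -c "
from h import *
st()"
```

```text
t 7.0 tcp [467.2 103.1  76.1] ydeg 44.44 tilt 0.07 F [0.47 0.18 5.37] M [-0.09  -0.245  0.284] gap 10.7 grip 61.2 q [ 0.15  0.38 -0.59  2.14  0.32  0.7   0.12]
```

Request:
drive_tool(
  moves="0 0 0.35 0 0 0 0;0 0 0.7 0 0 0 0",
)

```text
time: 7.2
eef_pos: [467.4, 103.2, 76.1]
eef_rot: [1.304, 2.857, 0.002]
wrist_force: [2.3, 0.6, 5.8]
finger_gap: 10.8
grasp_force: 61.1
```

```bash
python3 -c "
from h import *
st()"
```

```text
t 7.2 tcp [467.4 103.2  76.1] ydeg 40.92 tilt 0.08 F [2.35 0.58 5.83] M [ 0.063 -0.373  0.102] gap 10.8 grip 61.1 q [ 0.14  0.38 -0.58  2.14  0.32  0.7   0.07]
```

Request:
drive_tool(
  moves="0 0 0.35 0 0 0 0;0 0 0.7 0 0 0 0",
)

```text
time: 7.4
eef_pos: [467.4, 103.3, 76.1]
eef_rot: [1.391, 2.816, 0.002]
wrist_force: [2.9, 2.4, 4.2]
finger_gap: 10.7
grasp_force: 61.0
```

```bash
python3 -c "
from h import *
st()"
```

```text
t 7.4 tcp [467.4 103.3  76.1] ydeg 37.42 tilt 0.09 F [2.91 2.4  4.24] M [ 0.279 -0.58   0.097] gap 10.7 grip 61.0 q [ 0.13  0.37 -0.56  2.14  0.31  0.7   0.01]
```

Request:
drive_tool(
  moves="0 0 0.35 0 0 0 0;0 0 0.7 0 0 0 0",
)

```text
time: 7.6
eef_pos: [467.6, 103.4, 76.1]
eef_rot: [1.476, 2.772, 0.002]
wrist_force: [4.2, 2.5, 4.3]
finger_gap: 11.4
grasp_force: 61.0
```

```bash
python3 -c "
from h import *
st()"
```

```text
t 7.6 tcp [467.6 103.4  76.1] ydeg 33.91 tilt 0.11 F [4.18 2.54 4.34] M [ 0.481 -1.05   0.231] gap 11.4 grip 61.0 q [ 0.12  0.37 -0.55  2.14  0.3   0.7  -0.04]
```

Request:
drive_tool(
  moves="0 0 0.35 0 0.03 0 0;0 0 0.7 0 0.03 0 0",
)

```text
time: 7.8
eef_pos: [467.8, 103.6, 76.1]
eef_rot: [1.561, 2.726, 0.0]
wrist_force: [2.0, 0.5, 10.8]
finger_gap: 10.6
grasp_force: 61.9
```

```bash
python3 -c "
from h import *
st()"
```

```text
t 7.8 tcp [467.8 103.6  76.1] ydeg 30.4 tilt 0.04 F [ 1.98  0.54 10.83] M [-0.02  -0.192  0.247] gap 10.6 grip 61.9 q [ 0.11  0.37 -0.53  2.14  0.29  0.7  -0.1 ]
```

Request:
drive_tool(
  moves="0 0 0.35 0 0 0 0;0 0 0.7 0 0 0 0",
)

```text
time: 8.0
eef_pos: [467.9, 103.6, 76.0]
eef_rot: [1.643, 2.677, 0.001]
wrist_force: [2.0, 0.5, 9.2]
finger_gap: 11.2
grasp_force: 61.7
```

```bash
python3 -c "
from h import *
st()"
```

```text
t 8.0 tcp [467.9 103.6  76. ] ydeg 26.9 tilt 0.05 F [2.   0.54 9.21] M [ 0.106 -0.406  0.132] gap 11.2 grip 61.7 q [ 0.09  0.37 -0.52  2.14  0.28  0.69 -0.15]
```

Request:
drive_tool(
  moves="0 0 0.35 0 0 0 0;0 0 0.7 0 0 0 0",
)

```text
time: 8.2
eef_pos: [468.1, 103.7, 76.1]
eef_rot: [1.724, 2.625, 0.002]
wrist_force: [3.7, 0.6, 7.4]
finger_gap: 10.9
grasp_force: 61.3
```

```bash
python3 -c "
from h import *
st()"
```

```text
t 8.2 tcp [468.1 103.7  76.1] ydeg 23.4 tilt 0.07 F [3.74 0.63 7.45] M [ 0.244 -0.603  0.198] gap 10.9 grip 61.3 q [ 0.08  0.37 -0.51  2.14  0.28  0.69 -0.2 ]
```

Request:
drive_tool(
  moves="0 0 0.35 0 0 0 0;0 0 0.7 0 0 0 0",
)

```text
time: 8.4
eef_pos: [468.2, 103.8, 76.1]
eef_rot: [1.804, 2.571, 0.002]
wrist_force: [4.2, 1.5, 7.4]
finger_gap: 10.6
grasp_force: 61.3
```

```bash
python3 -c "
from h import *
st()"
```

```text
t 8.4 tcp [468.2 103.8  76.1] ydeg 19.91 tilt 0.09 F [4.16 1.48 7.37] M [ 0.232 -0.859  0.247] gap 10.6 grip 61.3 q [ 0.07  0.36 -0.49  2.14  0.27  0.69 -0.26]
```

Request:
drive_tool(
  moves="0 0 0.35 0 0.03 0 0;0 0 0.7 0 0.03 0 0",
)

```text
time: 8.6
eef_pos: [468.4, 103.9, 76.0]
eef_rot: [1.882, 2.515, 0.0]
wrist_force: [-1.1, -0.5, 10.5]
finger_gap: 10.9
grasp_force: 61.8
```

```bash
python3 -c "
from h import *
st()"
```

```text
t 8.6 tcp [468.4 103.9  76. ] ydeg 16.39 tilt 0.01 F [-1.1  -0.48 10.53] M [0.046 0.13  0.008] gap 10.9 grip 61.8 q [ 0.06  0.36 -0.48  2.14  0.26  0.69 -0.31]
```

Request:
drive_tool(
  moves="0 0 0.35 0 0 0 0;0 0 0.7 0 0 0 0",
)

```text
time: 8.8
eef_pos: [468.5, 103.9, 76.0]
eef_rot: [1.958, 2.456, 0.001]
wrist_force: [0.6, -0.6, 10.4]
finger_gap: 10.9
grasp_force: 61.7
```

```bash
python3 -c "
from h import *
st()"
```

```text
t 8.8 tcp [468.5 103.9  76. ] ydeg 12.89 tilt 0.03 F [ 0.63 -0.56 10.35] M [-0.018  0.029  0.007] gap 10.9 grip 61.7 q [ 0.05  0.36 -0.47  2.14  0.25  0.69 -0.37]
```

Resistance has dropped, so I'll take smaller steps.

Request:
drive_tool(
  moves="0 0 0.2 0 0 0 0;0 0 0.35 0 0 0 0",
)

```text
time: 9.0
eef_pos: [468.6, 103.9, 76.1]
eef_rot: [1.994, 2.427, 0.001]
wrist_force: [0.8, 0.2, 9.9]
finger_gap: 11.0
grasp_force: 61.8
```

```bash
python3 -c "
from h import *
st()"
```

```text
t 9.0 tcp [468.6 103.9  76.1] ydeg 11.18 tilt 0.04 F [0.76 0.19 9.86] M [ 0.087 -0.158  0.224] gap 11.0 grip 61.8 q [ 0.04  0.36 -0.46  2.14  0.25  0.69 -0.39]
```

Request:
drive_tool(
  moves="0 0 0.2 0 0 0 0;0 0 0.35 0 0 0 0",
)

```text
time: 9.2
eef_pos: [468.7, 103.9, 76.0]
eef_rot: [2.03, 2.397, 0.001]
wrist_force: [1.1, -0.1, 9.0]
finger_gap: 10.9
grasp_force: 62.1
```

```bash
python3 -c "
from h import *
st()"
```

```text
t 9.2 tcp [468.7 103.9  76. ] ydeg 9.46 tilt 0.05 F [ 1.08 -0.06  9.05] M [ 0.044 -0.377  0.559] gap 10.9 grip 62.1 q [ 0.04  0.36 -0.45  2.15  0.25  0.68 -0.42]
```

Request:
drive_tool(
  moves="0 0 -0.25 0 0 0 0;0 0 -0.45 0 0 0 0;0 0 -0.45 0 0 0 0;0 0 -0.45 0 0 0 0",
)

```text
time: 9.6
eef_pos: [468.6, 103.9, 76.0]
eef_rot: [1.983, 2.436, 0.001]
wrist_force: [0.1, 0.2, 11.1]
finger_gap: 11.0
grasp_force: 61.8
```

```bash
python3 -c "
from h import *
st()"
```

```text
t 9.6 tcp [468.6 103.9  76. ] ydeg 11.72 tilt 0.04 F [ 0.13  0.18 11.11] M [ 0.136 -0.039  0.13 ] gap 11.0 grip 61.8 q [ 0.04  0.36 -0.46  2.14  0.25  0.69 -0.38]
```

Request:
drive_tool(
  moves="0 0 0 0 0 0 0.5;0 0 0 0 0 0 0.5;0 0 0 0 0 0 0.5;0 0 0 0 0 0 0.5;0 0 0 0 0 -0.5 0.5;0 0 0 0 0 -2 0.6;0 0 0 0 0 -3 0.6;0 0 0 0 0 -4 0.6;0 0 0 0 0 -4 0.6;0 0 0 0 0 -4 0.6",
)

```text
time: 10.6
eef_pos: [468.4, 103.7, 195.9]
eef_rot: [1.982, 2.437, 0.001]
wrist_force: [-0.4, -0.6, 0.6]
finger_gap: 51.1
grasp_force: 0.0
```

```bash
python3 -c "
from h import *
st(); units(500,190,200,72)"
```

```text
t 10.6 tcp [468.4 103.7 195.9] ydeg 11.75 tilt 0.06 F [-0.41 -0.61  0.65] M [-0.022  0.063  0.   ] gap 51.1 grip 0.0 q [ 0.12  0.18 -0.52  2.04  0.11  0.94 -0.25]
units [ 8.000e-03  1.000e-02 -1.205e+01] [ 2.603  1.617 -0.136]
```

Request:
drive_tool(
  moves="0 0 -12 2.6 1.6 0 1;0 0 -12 2.6 1.6 0 1;0 0 -12 2.6 1.6 0 1;0 0 -12 2.6 1.6 0 1;0 0 -12 2.6 1.6 0 1;0 0 -12 2.6 1.6 0 1;0 0 -12 2.6 1.6 0 1;0 0 -12 2.6 1.6 0 1;0 0 -12 2.6 1.6 0 1;0 0 -12 2.6 1.6 0 1",
)

```text
time: 11.6
eef_pos: [499.1, 189.9, 195.1]
eef_rot: [-0.503, -3.1, 0.0]
wrist_force: [-0.3, -0.2, 0.6]
finger_gap: 85.5
grasp_force: 0.0
```

```bash
cat > look.py <<'E'
from h import *
import sys
st(); n="wrist"; c=cal(n)
im=manip.grab_frame(n); cv2.imwrite(f"pics/{sys.argv[1]}.png",im)
for q,z in(("knob_grip",90),("lid_pull",82),("lock_knob",68)):
    for a in manip.mark_of(n,q)[:1]: print(q,a,ray(n,a["point"],z,c).round(1))
h=cv2.cvtColor(im,cv2.COLOR_BGR2HSV); m=(((h[...,0]<8)|(h[...,0]>172))&(h[...,1]>150)&(h[...,2]>60)).astype(np.uint8)
N,L,S,C=cv2.connectedComponentsWithStats(m)
for i in range(1,N):
    if S[i,4]>300:
        pts=np.argwhere(L==i)[:,::-1].astype(np.float32)
        w=np.array([ray(n,p,102,c)[:2] for p in cv2.boxPoints(cv2.minAreaRect(pts))]); print(S[i],"box@102",w.round(1).tolist())
E
python3 look.py w4
```

```text
t 11.6 tcp [499.1 189.9 195.1] ydeg 71.57 tilt 0.04 F [-0.28 -0.15  0.59] M [-0.027  0.024  0.011] gap 85.5 grip 0.0 q [ 0.12  0.31 -0.72  1.92  0.24  0.99  0.54]
knob_grip {'point': [214.5, 202.7], 'p': 0.91} [468.8  99.5  90. ]
lid_pull {'point': [381.9, 200.3], 'p': 0.77} [518.2 248.2  82. ]
lock_knob {'point': [222.6, 195.7], 'p': 0.6} [468.  100.2  68. ]
[190 183  52  37 700] box@102 [[465.3, 79.5], [454.7, 130.4], [467.0, 132.2], [478.2, 80.7]]
```

View pics/w4.png

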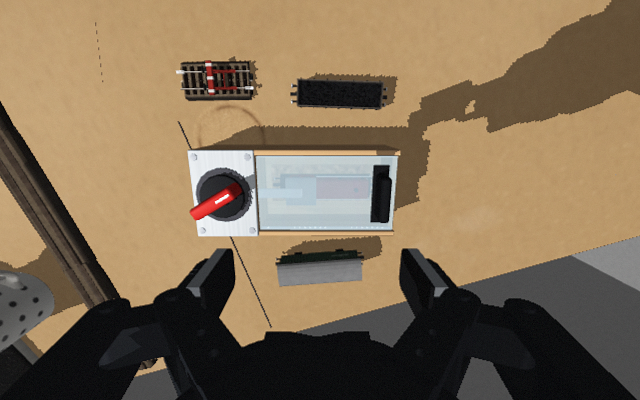

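The knob stays turned with its bar at (215,200). The rib is at (381,193). The van and wagon haven't moved. Going to the rib.

```bash
python3 -c "
from h import *
units(518,252.5,68,71.6)"
```

```text
units [0.    0.002 0.022] [0.063 2.172 4.255]
```

Request:
drive_tool(
  moves="0 0 0 0.06 1.2 0 1;0 0 0 0.06 2.17 1 1;0 0 0 0.06 2.17 2 1;0 0 0 0.06 2.17 2.8 0.7;0 0 0 0.06 2.17 3.5 0.5;0 0 0 0.06 2.17 4 0.5;0 0 0 0.06 2.17 4.23 0.5;0 0 0 0.06 2.17 4.23 0.5",
)

```text
time: 12.6
eef_pos: [517.8, 252.3, 68.3]
eef_rot: [-0.498, -3.101, 0.001]
wrist_force: [0.2, -0.2, 0.3]
finger_gap: 42.9
grasp_force: 0.0
```

```bash
python3 -c "
from h import *
st(); cv2.imwrite('pics/w5.png',manip.grab_frame('wrist'))"
```

```text
t 12.6 tcp [517.8 252.3  68.3] ydeg 71.77 tilt 0.04 F [ 0.16 -0.25  0.3 ] M [-0.001  0.015  0.008] gap 42.9 grip 0.0 q [-0.07  0.54 -0.64  1.93  0.44  0.81  0.31]
```

View pics/w5.png

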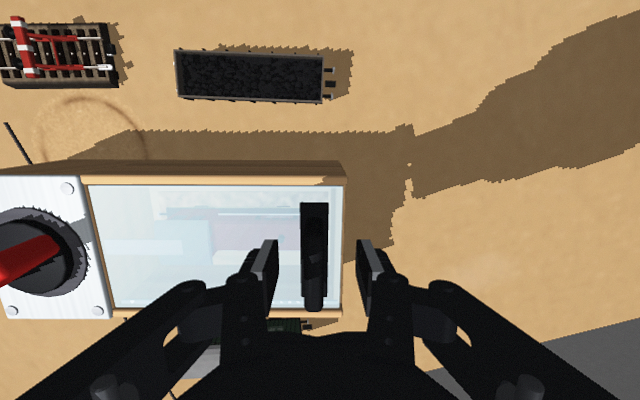

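The rib (columns 301-327) lies centred between the fingers (275-358). I'll close gently.

Request:
drive_tool(
  moves="0 0 0 0 0 0 0;0 0 0 0 0 0 0;0 0 0 0 0 0 0;0 0 0 0 0 0 0;0 0 0 0 0 0 0;0 0 0 0 0 0 0",
  force=40,
)

```text
time: 13.25
eef_pos: [518.5, 252.4, 69.6]
eef_rot: [0.498, 3.101, 0.001]
wrist_force: [-1.0, -2.2, 6.7]
finger_gap: 8.9
grasp_force: 44.0
```

Request:
drive_tool(
  moves="0 0 0 0 0.02 0 0;0 0 0 0 0.05 0 0;0 0 0 0 0.08 0 0;0 0 0 0 0.08 0 0",
)

```text
time: 13.65
eef_pos: [519.3, 254.9, 69.6]
eef_rot: [0.498, 3.101, 0.001]
wrist_force: [-0.6, 0.7, 5.9]
finger_gap: 8.9
grasp_force: 43.9
```

```bash
python3 -c "
from h import *
st()"
```

```text
t 13.65 tcp [519.3 254.9  69.6] ydeg 71.76 tilt 0.08 F [-0.61  0.67  5.94] M [-0.183  0.139 -0.124] gap 8.9 grip 43.9 q [-0.07  0.54 -0.64  1.92  0.44  0.81  0.31]
```

Free so far. I'll creep past the 3 mm of play and watch the force.

Request:
drive_tool(
  moves="0 0 0 0 0.02 0 0;0 0 0 0 0.04 0 0",
)

```text
time: 13.85
eef_pos: [519.6, 255.9, 69.6]
eef_rot: [0.498, 3.101, 0.001]
wrist_force: [-1.9, -0.7, 6.6]
finger_gap: 9.3
grasp_force: 44.0
```

Request:
drive_tool(
  moves="0 0 0 0 0.02 0 0;0 0 0 0 0.04 0 0",
)

```text
time: 14.05
eef_pos: [520.0, 257.0, 69.6]
eef_rot: [0.498, 3.101, 0.001]
wrist_force: [-0.8, -0.7, 6.6]
finger_gap: 8.9
grasp_force: 44.0
```

Request:
drive_tool(
  moves="0 0 0 0 0.03 0 0;0 0 0 0 0.06 0 0",
)

```text
time: 14.25
eef_pos: [520.5, 258.8, 69.6]
eef_rot: [0.498, 3.101, 0.001]
wrist_force: [-1.9, -1.9, 6.5]
finger_gap: 9.2
grasp_force: 44.0
```

The lid has moved about 7 mm with low force, so it is out of the lock. Drawing it open.

Request:
drive_tool(
  moves="0 0 0 0 0.1 0 0;0 0 0 0 0.25 0 0;0 0 0 0 0.4 0 0;0 0 0 0 0.6 0 0;0 0 0 0 0.8 0 0;0 0 0 0 1 0 0;0 0 0 0 1.2 0 0;0 0 0 0 1.4 0 0;0 0 0 0 1.55 0 0;0 0 0 0 1.6 0 0",
)

```text
time: 15.25
eef_pos: [535.8, 304.7, 69.6]
eef_rot: [0.498, 3.101, 0.001]
wrist_force: [0.7, -1.1, 8.1]
finger_gap: 9.1
grasp_force: 44.1
```

```bash
python3 -c "
from h import *
st()"
```

```text
t 15.25 tcp [535.8 304.7  69.6] ydeg 71.77 tilt 0.09 F [ 0.69 -1.08  8.09] M [-0.478 -0.103 -0.132] gap 9.1 grip 44.1 q [-0.15  0.59 -0.63  1.84  0.45  0.86  0.26]
```

Request:
drive_tool(
  moves="0 0 0 0 0.1 0 0;0 0 0 0 0.25 0 0;0 0 0 0 0.4 0 0;0 0 0 0 0.55 0 0;0 0 0 0 0.7 0 0;0 0 0 0 0.8 0 0;0 0 0 0 0.88 0 0;0 0 0 0 0.9 0 0",
)

```text
time: 16.05
eef_pos: [544.3, 330.1, 69.6]
eef_rot: [0.498, 3.1, 0.001]
wrist_force: [1.9, -2.6, 6.7]
finger_gap: 8.9
grasp_force: 44.1
```

Request:
drive_tool(
  moves="0 0 0 0 0.03 0 0;0 0 0 0 0.05 0 0",
)

```text
time: 16.25
eef_pos: [544.7, 331.3, 69.6]
eef_rot: [0.498, 3.1, 0.001]
wrist_force: [0.2, -1.7, 6.7]
finger_gap: 8.7
grasp_force: 44.0
```

Request:
drive_tool(
  moves="0 0 0 0 0.03 0 0;0 0 0 0 0.05 0 0",
)

```text
time: 16.45
eef_pos: [544.8, 331.4, 69.5]
eef_rot: [0.499, 3.101, -0.003]
wrist_force: [-3.9, -10.5, 13.4]
finger_gap: 9.0
grasp_force: 44.9
```

The stop is felt at about 84 mm of travel. I'll ease off, release and retreat upward.

Request:
drive_tool(
  moves="0 0 0 0 -0.03 0 0;0 0 0 0 -0.03 0 0.5;0 0 0 0 -0.03 0 0.5;0 0 0 0 -0.03 0 0.5;0 0 0 0 -0.03 0 0.5;0 0 0 0 -0.03 -0.5 0.5;0 0 0 0 -0.03 -2 0.5;0 0 0 0 -0.03 -3.5 0.5;0 0 0 -1 -2 -5 0.5;0 0 0 -1 -2 -5 0.5;0 0 0 -1 -2 -5 0.5",
)

```text
time: 17.55
eef_pos: [556.4, 263.1, 222.5]
eef_rot: [0.504, 3.096, 0.001]
wrist_force: [0.4, -0.2, -0.6]
finger_gap: 42.7
grasp_force: 0.0
```

```bash
python3 look.py w6; python3 - <<'E'
from h import *
im=manip.grab_frame("top")
for q,z in(("van_green",0),("coal_wagon",0),("buffer_stop",0),("lid_pull",82)):
    print(q,[ray("top",a["point"],z).round(1) for a in manip.mark_of("top",q)[:1]])
E
```

```text
t 17.55 tcp [556.4 263.1 222.5] ydeg 71.52 tilt 0.26 F [ 0.44 -0.22 -0.58] M [-0.011  0.025  0.053] gap 42.7 grip 0.0 q [-0.01  0.42 -0.7   1.72  0.3   1.11  0.45]
knob_grip {'point': [132.4, 166.3], 'p': 0.98} [470.7  99.   90. ]
lid_pull {'point': [378.1, 159.2], 'p': 0.97} [542.5 332.6  82. ]
lock_knob {'point': [147.2, 160.6], 'p': 0.86} [469. 102.  68.]
[106 146  55  34 842] box@102 [[466.1, 80.2], [455.2, 135.9], [471.0, 138.0], [482.6, 81.5]]
van_green []
coal_wagon []
buffer_stop []
lid_pull []
```

View pics/w6.png

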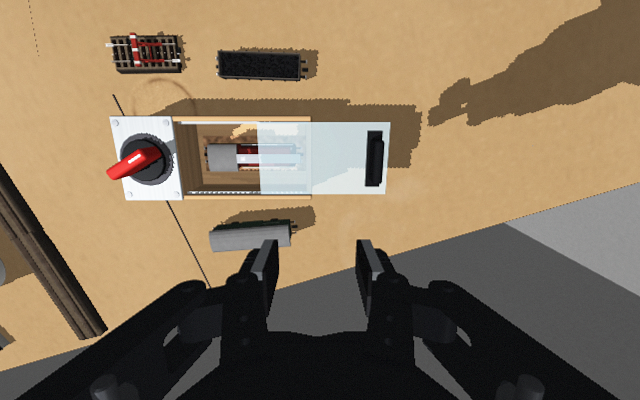

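The picture shows the lid drawn right out (rib at (374,158)), the engine exposed, and the knob still turned (135,160). The van, wagon and buffer stop are where they were. The gripper is clear, so I'm handing in.

```bash
python3 -c "
from workcell import manip
print(manip.hand_in())"
```

```text
the job is handed in; nothing more can be done
None
```

I found the knob's notch by feel, drew the lid about 84 mm to its stop with no sign of it catching on the lock, and handed the job in at about 18 s; the last picture shows the van, wagon and buffer stop in place.

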